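Gauge the depth of a pocket and lock the reading

ROBOT

A 7-joint arm with a two-finger parallel gripper is mounted at the origin on the work surface. World frame = base frame: x ahead of the robot, y to its left, z up, the work surface at z = 0. Lengths are in m, angles in degrees, forces in N, time in s.
With the tool pointing down it reaches from about 0.35 to 0.9 m from the base axis. Payload 7.2 kg.
Tool frame: the origin (TCP) lies at the very end of the fingers, on their centre line; the grasp point (between the pads) lies grip_depth behind it (grip_depth is the distance from the TCP to the grasp point, in m); z points along the fingers, y is the direction in which the jaws open and shut (so a half turn about z gives the same grasp; the last joint's range is limited). The gripper opens to 88 mm and grips with 3 to 60 N. Pads are 20 mm wide; open, the fingers measure 115 mm over their backs; the gripper's body (75 mm by 178 mm) begins 61 mm behind the grasp point.
Start: joints at [-72.777, 23.554, -0.728, 91.456, 0.321, 64.991, -4.71], TCP at [0.225, 0.583, 0.223] pointing down, gripper open.
Joint ranges: [-169.25, 169.25], [-16.82, 113.86], [-84.01, 82.57], [7.8, 145.47], [-59.2, 239.2], [7.22, 106.19], [-163.78, 163.78]. Speed limits (degrees/s): [136.94, 136.94, 172.46, 172.46, 180, 180, 180].

INTERFACE

Orientations are given as a 3x3 rotation matrix whose columns are the frame's x, y, z axes.
In Python, from plant import * gives the robot as it stands.
- The arm moves only by the shell command python3 -m crank 'ROWS' [OPENING] [FORCE]. ROWS is JSON, a list of rows, each a list of 2 entries, a list of its own where there are three numbers: the shift along the tool's x, y, z in units of 40 mm (1.0 is 40 mm), then the turn, a rotation vector about the tool's x, y, z in units of 8 degrees (1.0 is 8 degrees). A call has 1 to 12 rows; each row is the pose to reach, as a shift and turn from the pose measured when the call began, along the tool's axes at that moment; what a row does not reach only later rows make up. A row lasts 1/8 s, in which the tool goes at most 62.5 mm and 10.7 degrees, less where a joint would pass 70% of its speed; a pose out of reach is approached as far as the arm can. A call with a gripper value outside its range is refused whole. OPENING is the opening, from -1 (shut) to 1 (fully open), so that 0 is half open, set as the call begins (- or left out, the last holds). The fingers move at their own pace and stop on an object; FORCE is the grip in N (left out, the last holds). Time passes only in rows, so rows that repeat a pose let the fingers close. It gives the time, the measured TCP pose, the force and the opening at its end, in the units of the state.
- state(): the state, without advancing time (a new reading comes with each control period).
- read_camera(name): name is "side" or "top" or "wrist"; returns the picture (480x640x3 uint8, red, green, blue); there is no depth.
- calibration(name): a dict with "K" (3x3 intrinsics, pixels), "xyz" and "orientation" of the camera in the world; the wrist camera has in their place "T_tool_cam" (4x4, takes a point from camera to tool coordinates, whose origin is the TCP and whose axes are the flange's). Camera axes: x right, y down, z forward; pixel columns grow to the right and rows downward; lengths in m; the calibration is good to about 2 mm. A picture is of the moment at which its call begins: read the wrist's pose just before it. calibration takes no time and is no camera call.
- close_job(): hands the job in, once; it reports no verdict.
The state is a dict: "clock": time; "joint_positions": joint angles; "joint_velocities": joint speeds; "joint_torque": joint torques, N m; "position": TCP position; "orientation": TCP orientation; "ft_force": force on the tool from outside, world axes, zero at the start; "ft_torque": the same for the moment, N m; "width": opening from 0.0 (shut) to 1.0 (fully open).
Only numpy, scipy, OpenCV 4.12 (cv2) and the standard library are available. Lean on these libraries where they do the work, as an engineer would, in place of code of your own. Each camera call takes 0.05 s, during which the arm holds its last target.

TASK

Find how deep the pocket in the white hexagonal block is: slide the depth gauge's carriage along its beam until the probe stands over the pocket, lower the probe gently by its knob until the tip rests on the pocket's bottom, and, still holding it there, turn the knob clockwise as far as it goes to lock it. Then let go; the tip must stay resting on the bottom. Do not press hard, and do not shift the blocks or disturb the other things.

Things in the scene. Friction and masses are not known exactly. Their poses are not given: they have to be found in the camera images.
- gauge: bridge depth gauge, screwed to the bench: dark base plate 130 x 340 x 12 mm, two posts and a level aluminium beam (top 127 mm above the bench with its posts). Origin at the centre of the plate's underside; z up, its y runs along the beam. The beam lies 50 mm to the -x side of the probe's line; the probe travels above the plate's centre line (gauge x = 0)
- carriage (a joint): position of the black carriage along the beam, m, grows towards the gauge's +y, 0 in the middle, stops at +-0.095; it slides with about 3 N of friction (plus drag of 8 N per m/s) and stays where it is left. The carriage's top, a steel collar, is 131 mm above the bench
- probe (a joint): how far the upright probe rod (10 mm thick steel, 0.14 kg with its knob and tip, which ride with it) is pushed down through the carriage, m, 0 to 0.066, starts at 0 to 0.006. It slides stiffly, 5 N of friction, and stays where it is left: pushing it down through the air already takes 3 to 4 N; any more is the tip bearing on something. At 0 the tip is 85 mm above the bench
- knob (a joint): turn of the knob on top of the probe, rad, 0 free, grows clockwise seen from above, stop at 1.25. This is the probe's lock: it counts as locked beyond 0.9, best turned right up to the stop; it starts at 0 to 0.25. It turns stiffly (0.1 N m) and stays where it is left
- knob_grip (a point): centre of the knob's black bar grip: 44 mm long, 14 mm thick, 30 mm high, free above and on both sides. Its x axis runs along the bar, y across its thickness, z up; turns with the knob. It is on the probe's axis, so the grip, probe and tip are in one vertical line. With the probe at 0 it is 231 mm above the bench
- stylus: the probe's lower end with its small round tip, 8 mm thick. Origin on the axis where the tip's lowest point is when nothing presses on it; moves rigidly with the probe. The tip itself is sprung: when it bears on something it gives way upward by up to 6 mm, about 6 N per mm. With the probe at 0 it is 13 mm above the blocks
- block: the workpiece: white hexagonal wooden block, 70 mm across flats, 60 mm high, about 0.45 kg, standing loose on the gauge's base plate; it alone has a pocket. Origin at the centre of its underside
- pocket_mouth (a point): centre of the pocket's mouth, in the block's top face, 72 mm above the bench. The pocket is hexagonal, 30 mm across flats, upright walls, flat bottom; its depth is not known beforehand: between 22 and 44 mm
- plain_block: bystander: white hexagonal block of the same outside size without a pocket, standing loose on the gauge's base plate at the other side. Origin at the centre of its underside
- tall_block: bystander: white hexagonal block 70 mm across flats, 130 mm high, on the bench. Origin at the centre of its underside
- sanding_block: bystander: cork sanding block 110 x 60 x 32 mm. Origin at the centre of its underside
- glue: bystander: yellow bottle, 60 mm thick, 150 mm high. Origin at the centre of its underside

How it is judged (in metres and radians):
On the way, in this order (a step that is already met when the one before it is completed fails the run):
1. the probe stands over the pocket (within 9 mm of its centre), still raised (horizontal distance between stylus and pocket_mouth below 0.009 m and value of joint probe below 0.012 m), for 0.1 s.
2. the tip bears on the pocket's bottom with at least 1 N with the lock still open (horizontal distance between stylus and pocket_mouth below 0.014 m and value of joint probe above 0.03 m and contact force between stylus and block above 1 N and value of joint knob below 0.5 rad), for 0.1 s.
At the end, for the whole second after the job is handed in: The knob is turned to more than 0.9 rad, the probe stays down in the pocket by itself (joint over 30 mm, not moving, tip within 14 mm of the pocket's centre) with its tip still bearing on the bottom with more than 0.5 N, and the block stands level and still; the robot has let go (value of joint knob above 0.9 rad and value of joint probe above 0.03 m and horizontal distance between stylus and pocket_mouth below 0.014 m and contact force between stylus and block above 0.5 N and angle between block's own z axis and vertical below 0.03 rad and linear speed of block below 0.01 m/s and velocity of joint probe between -0.001 and 0.001 m/s); the robot touches nothing.
It fails at once if the tip presses on the block with more than 16 N (contact force between stylus and block above 16 N).
It fails at once if the tip touches the plain block with more than 2 N (contact force between stylus and plain_block above 2 N).
It fails at once if the block with the pocket is shifted by more than 12 mm (distance of block from where it was at the start of the episode above 0.012 m).
It fails at once if a bystander is moved by more than 12 mm (distance of any of plain_block, tall_block, sanding_block, glue from where it was at the start of the episode above 0.012 m).
It also fails if it takes over 51 s, if anything falls off the work surface, if the arm or the gripper's body presses on something with over 40 N, if the wrist force passes 120 N, or if a joint passes its speed limit or range.

## Working session

There is one attempt and no reset: what is moved stays moved. The work goes in short steps, Python scripts to look and compute and a shell command to move; the robot and the scene stay as the last step left them, time stands still between calls to the robot, and variables do not carry over. Pictures are saved under pics/ and viewed, and the job is handed in when it is done.

```bash
ls; mkdir -p pics
python3 - <<'E'
from plant import *
import cv2,numpy as np
s=state(); print(s)
for n in ("top","side","wrist"):
    im=read_camera(n); cv2.imwrite(f"pics/{n}0.png",im[:,:,::-1]); c=calibration(n); print(n,{k:np.round(v,4).tolist() for k,v in c.items()})
try: print(grip_depth)
except Exception as e: print(e)
E
```

```text
pics
{'clock': 0.0, 'joint_positions': array([-72.77623969,  23.60055519,  -0.73010169,  91.50448876,
         0.32195819,  64.98875786,  -4.71020701]), 'joint_velocities': array([ 0.1035481 ,  0.01920049, -0.01824069,  0.0376627 , -0.02246705,
        0.00474011, -0.05376488]), 'joint_torque': array([-4.34563617e-04, -5.87965643e+01,  6.41360488e-01, -2.91082245e+01,
       -5.39380987e-02,  1.81653304e-02,  1.39382755e-04]), 'position': array([0.22516296, 0.58249084, 0.22179992]), 'orientation': array([[-9.32775416e-01,  3.60457773e-01, -4.65103857e-04],
       [ 3.60458054e-01,  9.32774165e-01, -1.53228827e-03],
       [-1.18488353e-04, -1.59693126e-03, -9.99998718e-01]]), 'ft_force': array([0.05917479, 0.91095003, 0.45908558]), 'ft_torque': array([-0.03426239,  0.00355783,  0.02884718]), 'width': 1.000778726922947}
top {'K': [[575.3214, 0.0, 320.2859], [0.0, 575.3214, 256.335], [0.0, 0.0, 1.0]], 'xyz': [0.3172, 0.0216, 1.5781], 'orientation': [[0.0158, -0.9881, 0.1531], [-0.9999, -0.0162, -0.0014], [0.0038, -0.1531, -0.9882]]}
side {'K': [[610.5085, 0.0, 318.7879], [0.0, 610.5085, 245.5564], [0.0, 0.0, 1.0]], 'xyz': [0.2719, -0.7859, 1.0828], 'orientation': [[0.9376, -0.2662, 0.2238], [-0.3472, -0.6807, 0.645], [-0.0194, -0.6825, -0.7307]]}
wrist {'K': [[379.1977, 0.0, 321.7668], [0.0, 379.1977, 234.2329], [0.0, 0.0, 1.0]], 'T_tool_cam': [[-0.0004, -0.9626, -0.2711, 0.0738], [1.0, -0.0007, 0.001, 0.0009], [-0.0012, -0.2711, 0.9625, -0.1624], [0.0, 0.0, 0.0, 1.0]]}
0.0187
```

View pics/top0.png

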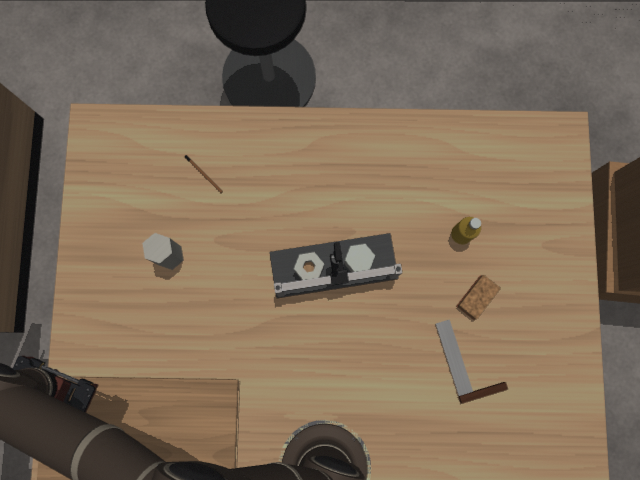

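View pics/side0.png

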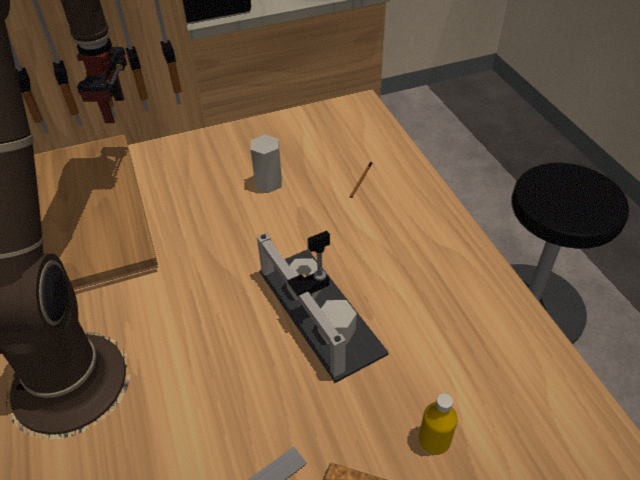

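View pics/wrist0.png

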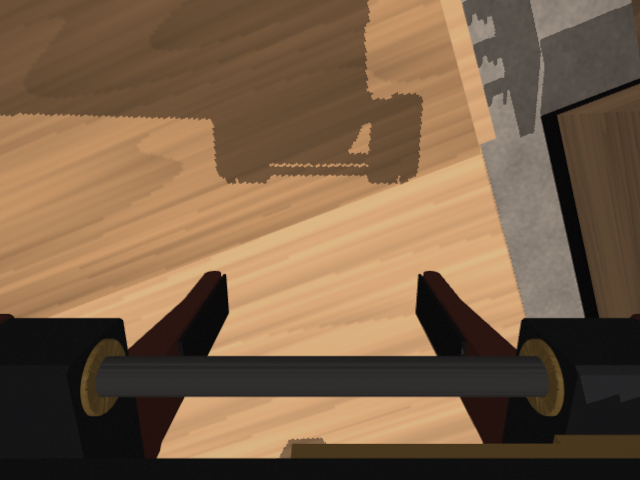

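The top view shows the gauge at about (335,265), the pocketed block at (309,266), the plain block at (360,258) and the knob near (338,255). I'll enlarge these.

Run:
```python
import cv2
a=cv2.imread("pics/top0.png")[225:305,260:410]; cv2.imwrite("pics/top0c.png",cv2.resize(a,(750,400),interpolation=cv2.INTER_CUBIC))
a=cv2.imread("pics/side0.png")[220:385,240:400]; cv2.imwrite("pics/side0c.png",cv2.resize(a,None,fx=3.6,fy=3.6,interpolation=cv2.INTER_CUBIC))
```

```text
(no output)
```

View pics/top0c.png

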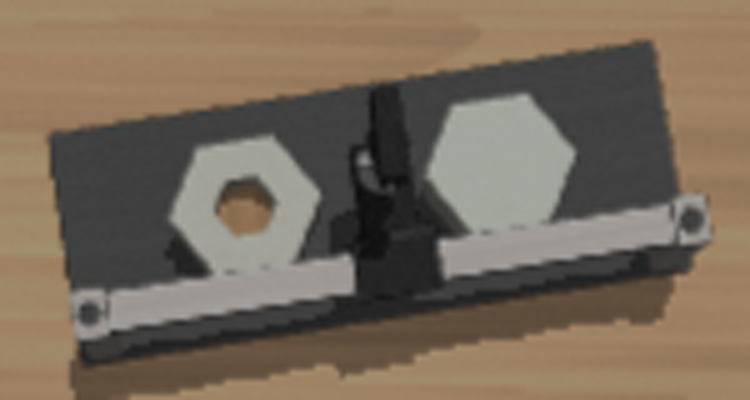

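View pics/side0c.png

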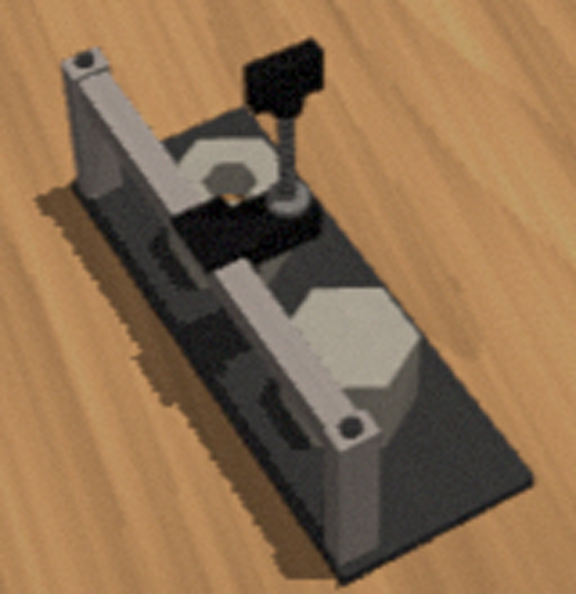

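```bash
cat > h.py <<'E'
from plant import *
import numpy as np,cv2
def ray(n,uv,z,c=None):
    c=c or calibration(n); K=np.array(c["K"]);R=np.array(c["orientation"]);t=np.array(c["xyz"])
    d=R@np.linalg.inv(K)@np.array([uv[0],uv[1],1.]); return t+d*(z-t[2])/d[2]
def proj(n,P):
    c=calibration(n); K=np.array(c["K"]);R=np.array(c["orientation"]);t=np.array(c["xyz"])
    p=K@(R.T@(np.array(P)-t)); return p[:2]/p[2]
T=lambda u,v:(260+u/5,225+v/5)
S=lambda u,v:(240+u/3.6,220+v/3.6)
E
python3 - <<'E'
from h import *
f=lambda n,uv,z:print(n,np.round(ray(n,uv,z),4))
A=ray("top",T(52,133),.012);B=ray("top",T(652,42),.012)
print("plate far edge",A,B,np.linalg.norm(A-B))
C=ray("top",T(90,314),.127);D=ray("top",T(691,218),.127); print("posts",C,D,np.linalg.norm(C-D))
f("top",T(245.5,207),.072); f("side",S(232,180),.072)
Cs=ray("side",S(85,60),.127);Ds=ray("side",S(350,427),.127);print("posts side",Cs,Ds)
f("top",T(501,165),.072); f("side",S(353,338),.072)
f("side",S(288,200),.131)
for z in (.246,.23):
  f("top",T(387,135),z); f("top",T(382,90),z);f("side",S(282,62),z)
E
```

```text
plate far edge [0.57082531 0.1571025  0.012     ] [ 0.62741582 -0.17402739  0.012     ] 0.3359307792896674
posts [0.45974704 0.12522955 0.127     ] [ 0.51372417 -0.17926688  0.127     ] 0.30924359812344354
top [0.5232 0.0486 0.072 ]
side [0.5269 0.0494 0.072 ]
posts side [0.46186827 0.12656215 0.127     ] [ 0.51390306 -0.17846944  0.127     ]
top [ 0.5479 -0.0863  0.072 ]
side [ 0.5517 -0.0877  0.072 ]
side [ 0.5366 -0.025   0.131 ]
top [ 0.5346 -0.0203  0.246 ]
top [ 0.556  -0.0177  0.246 ]
side [ 0.5349 -0.0265  0.246 ]
top [ 0.5372 -0.0208  0.23  ]
top [ 0.5588 -0.0182  0.23  ]
side [ 0.5399 -0.012   0.23  ]
```

```bash
cat >> h.py <<'E'
from scipy.spatial.transform import Rotation as Ro
def yawR(deg): # tool y axis at yaw deg, z down
    a=np.radians(deg); y=np.array([np.cos(a),np.sin(a),0]); z=np.array([0,0,-1.]); return np.c_[np.cross(y,z),y,z]
def rel(p,yaw):
    s=state(); R=np.array(s["orientation"]); R=Ro.from_matrix(R).as_matrix()
    print("shift",np.round(R.T@(np.array(p)-s["position"])/.04,3),"turn",np.round(np.degrees(Ro.from_matrix(R.T@yawR(yaw)).as_rotvec())/8,3))
E
python3 -c "
from h import *
rel([.5355,-.023,.33],95)
print(ray('top',(158,250),.13),ray('top',(470,230),.1))"
```

```text
shift [-12.694 -11.329  -2.685] turn [-8.000e-03 -1.000e-03 -3.266e+00]
[0.55113899 0.43334548 0.13      ] [ 0.62252132 -0.37177724  0.1       ]
```

```bash
python3 -m crank '[[[0,0,-1.3],[0,0,0]],[[-0.4,-0.4,-2.6],[0,0,0]],[[-1.4,-1.2,-2.7],[0,0,-0.4]],[[-2.4,-2.1,-2.7],[0,0,-0.8]],[[-3.4,-3.0,-2.7],[0,0,-1.2]],[[-4.4,-3.9,-2.7],[0,0,-1.6]],[[-5.4,-4.8,-2.7],[0,0,-2.0]],[[-6.4,-5.7,-2.7],[0,0,-2.4]],[[-7.4,-6.6,-2.7],[0,0,-2.8]],[[-8.4,-7.5,-2.7],[0,0,-3.2]],[[-9.4,-8.4,-2.7],[0,0,-3.27]],[[-10.4,-9.3,-2.7],[0,0,-3.27]]]'; python3 -c "
from h import *
rel([.5355,-.023,.33],95)"
```

```text
clock: 1.65
position: [0.4796, 0.0841, 0.3305]
orientation: [[-0.996, -0.088, -0.0], [-0.088, 0.996, -0.001], [0.0, -0.001, -1.0]]
ft_force: [1.1, 1.0, -0.1]
width: 1.001
shift [-1.157 -2.79   0.016] turn [-0.007 -0.002  0.006]
```

```bash
python3 -m crank '[[[-0.4,-1,0],[0,0,0]],[[-0.8,-2,0],[0,0,0]],[[-1.16,-2.79,0],[0,0,0]],[[-1.16,-2.79,0],[0,0,0]],[[-1.16,-2.79,0],[0,0,0]]]'
python3 - <<'E'
from h import *
s=state();print(s["position"],s["ft_force"],s["joint_positions"])
for n in("wrist","top","side"):
    cv2.imwrite(f"pics/{n}1.png",read_camera(n)[:,:,::-1])
E
```

```text
clock: 2.28
position: [0.5353, -0.0222, 0.3303]
orientation: [[-0.996, -0.088, -0.001], [-0.088, 0.996, -0.001], [0.001, -0.0, -1.0]]
ft_force: [-0.6, 0.8, 0.1]
width: 0.997
[ 0.53525076 -0.02217395  0.33030369] [-0.58919427  0.81983857  0.13265352] [-24.89042734  10.46371894  26.25097817  96.13512357  -4.74819634
  74.56940944  97.32229958]
```

View pics/wrist1.png

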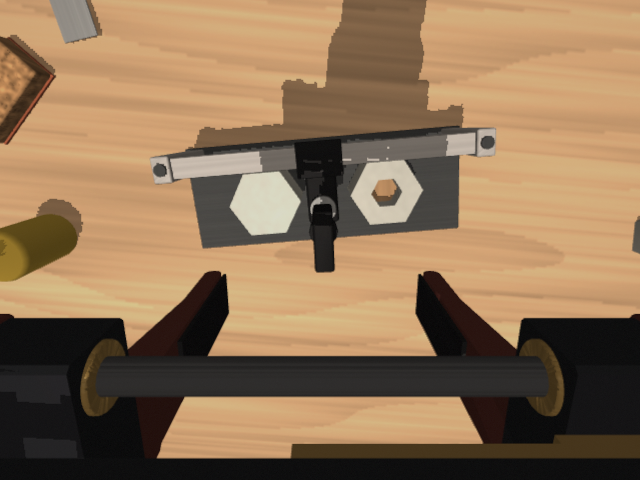

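Run:
```python
import cv2
a=cv2.imread("pics/wrist1.png")[130:290,220:440]; a=cv2.convertScaleAbs(a,alpha=2.0,beta=20);cv2.imwrite("pics/wrist1c.png",cv2.resize(a,None,fx=3.6,fy=3.6,interpolation=cv2.INTER_CUBIC))
```

```text
(no output)
```

View pics/wrist1c.png

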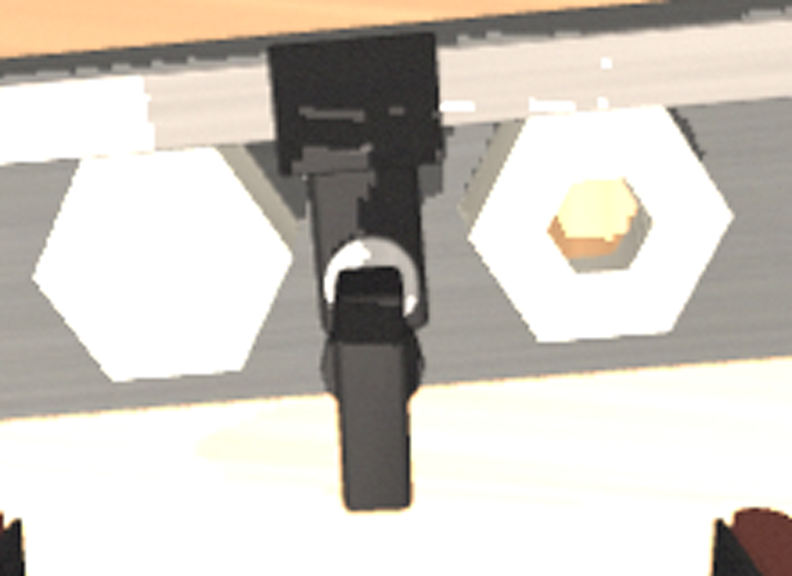

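The wrist crop shows the bar's top face with corners at (336,343), (404,345), (346,508) and (411,506). The pocket mouth is centred near (600,224).

Run:
```python
from h import *
s=state();c=calibration("wrist");M=np.eye(4);M[:3,:3]=s["orientation"];M[:3,3]=s["position"];M=M@np.array(c["T_tool_cam"])
cc=dict(K=c["K"],orientation=M[:3,:3],xyz=M[:3,3])
W=lambda u,v,z:ray("w",(220+u/3.6,130+v/3.6),z,cc)
for z in(.246,.240):
  q=[W(u,v,z) for u,v in((336,343),(404,345),(346,508),(411,506))]
  n=(q[0]+q[1])/2;f=(q[2]+q[3])/2
  print(z,(n+f)/2,np.linalg.norm(n-f),np.linalg.norm(q[0]-q[1]),np.degrees(np.arctan2(*(f-n)[[1,0]])))
print("pocket",W(600,224,.072)); print("collar",W(372,285,.131)); print("plain",W(163,265,.072))
o=np.array([.5365,-.0178]);a=np.radians(10);R=np.array([[np.cos(a),-np.sin(a)],[np.sin(a),np.cos(a)]])
for p in(((n+f)/2)[:2],W(600,224,.072)[:2],(.525,.049)): print((np.array(p)-o)@R)
```

```text
0.246 [ 0.54154625 -0.01868346  0.246     ] 0.032561508804130355 0.012708095952907365 8.069951413099375
0.24 [ 0.54347369 -0.01846742  0.24      ] 0.03335244740818308 0.013016783235601315 8.069951413099403
pocket [0.52523903 0.05139793 0.072     ]
collar [ 0.53840949 -0.01884378  0.131     ]
plain [ 0.55032071 -0.08320721  0.072     ]
[ 0.00675185 -0.00186825]
[0.00092621 0.07010211]
[0.00027441 0.06778211]
```

```bash
python3 -c "
from h import *
rel([.5365,-.0195,.216],98)"
```

```text
shift [-0.036  0.051  2.866] turn [-0.002 -0.002 -0.355]
```

```bash
python3 -m crank '[[[-0.04,0.05,0.7],[0,0,-0.36]],[[-0.04,0.05,1.4],[0,0,-0.36]],[[-0.04,0.05,2.1],[0,0,-0.36]],[[-0.04,0.05,2.6],[0,0,-0.36]],[[-0.04,0.05,2.86],[0,0,-0.36]],[[-0.04,0.05,2.86],[0,0,-0.36]],[[-0.04,0.05,2.86],[0,0,-0.36]]]'
python3 - <<'E'
from h import *
for n in("wrist","side"):
    cv2.imwrite(f"pics/{n}2.png",read_camera(n)[:,:,::-1])
a=cv2.imread("pics/wrist2.png");b=cv2.imread("pics/side2.png")[180:320,220:420]
cv2.imwrite("pics/c2.png",np.hstack([cv2.resize(a[160:480,160:480],(400,400)),cv2.resize(b,None,fx=2,fy=400/140)]))
E
```

```text
clock: 3.3
position: [0.5372, -0.0194, 0.2171]
orientation: [[-0.99, -0.14, 0.001], [-0.14, 0.99, -0.0], [-0.001, -0.0, -1.0]]
ft_force: [-0.8, -0.5, 0.1]
width: 0.998
```

View pics/c2.png

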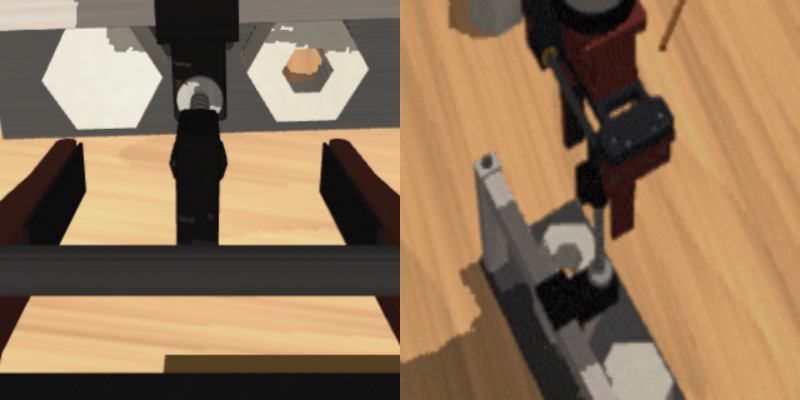

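The bar is centred between the open jaws. I'll close gently.

```bash
python3 -m crank '[[[0,0,0],[0,0,0]],[[0,0,0],[0,0,0]],[[0,0,0],[0,0,0]],[[0,0,0],[0,0,0]],[[0,0,0],[0,0,0]],[[0,0,0],[0,0,0]],[[0,0,0],[0,0,0]]]' -1 25; python3 -c "
from h import *
s=state();print(s['position'],s['ft_force'],s['ft_torque'])"
```

```text
clock: 4.28
position: [0.5372, -0.0195, 0.217]
orientation: [[-0.99, -0.14, 0.001], [-0.14, 0.99, -0.0], [-0.001, -0.0, -1.0]]
ft_force: [-0.6, -0.1, -0.1]
width: 0.241
[ 0.53715318 -0.01950673  0.21704434] [-0.63418394 -0.06817448 -0.14426894] [ 0.02040231 -0.03301351 -0.00537894]
```

```bash
python3 -m crank '[[[0,0,0],[0,0,0]],[[0,0,0],[0,0,0]],[[0,0,0],[0,0,0]],[[0,0,0],[0,0,0]]]' -1 25; python3 -c "
from h import *
s=state();print(s['position'],s['ft_force'],s['ft_torque'],s['width'])
a=np.radians(10)
p=s['position']-[.5365,-.0178,0]
print('carr',-np.sin(a)*p[0]+np.cos(a)*p[1], 'gx',np.cos(a)*p[0]+np.sin(a)*p[1])
for t in (.068,.069,.070):
  rel(s['position']+(t-.0)*0+np.array([-np.sin(a),np.cos(a),0])*(t+.0017),98)
"
```

```text
clock: 4.78
position: [0.5372, -0.0198, 0.217]
orientation: [[-0.99, -0.14, 0.001], [-0.14, 0.99, -0.0], [-0.001, -0.001, -1.0]]
ft_force: [-0.0, -1.4, 0.2]
width: 0.158
[ 0.53716459 -0.01980026  0.21703873] [-0.02658728 -1.41169507  0.21407407] [-0.47727425 -0.03258848 -0.09191681] 0.1582188371628884
carr -0.0020852718519542776 gx 0.00030715289327841206
shift [ 6.000e-02  1.741e+00 -1.000e-03] turn [-0.004  0.007  0.004]
shift [ 6.100e-02  1.766e+00 -1.000e-03] turn [-0.004  0.007  0.004]
shift [ 6.200e-02  1.791e+00 -1.000e-03] turn [-0.004  0.007  0.004]
```

```bash
python3 -m crank '[[[0.01,0.18,0],[0,0,0]],[[0.01,0.36,0],[0,0,0]],[[0.02,0.54,0],[0,0,0]],[[0.02,0.72,0],[0,0,0]],[[0.03,0.9,0],[0,0,0]],[[0.04,1.08,0],[0,0,0]],[[0.04,1.26,0],[0,0,0]],[[0.05,1.44,0],[0,0,0]],[[0.06,1.6,0],[0,0,0]],[[0.06,1.75,0],[0,0,0]],[[0.06,1.76,0],[0,0,0]],[[0.06,1.76,0],[0,0,0]]]' -1 30
python3 - <<'E'
from h import *
s=state();p=s['position'];print(p,s['ft_force'],s['ft_torque'],s['width'])
for n in("wrist","side","top"):
    cv2.imwrite(f"pics/{n}3.png",read_camera(n)[:,:,::-1])
a=cv2.imread("pics/wrist3.png")[140:300,220:440]; cv2.imwrite("pics/wrist3c.png",cv2.resize(cv2.convertScaleAbs(a,alpha=1.8,beta=20),None,fx=3.6,fy=3.6,interpolation=cv2.INTER_CUBIC))
a=cv2.imread("pics/side3.png")[200:340,240:400]; cv2.imwrite("pics/side3c.png",cv2.resize(cv2.convertScaleAbs(a,alpha=1.5,beta=10),None,fx=4,fy=4,interpolation=cv2.INTER_CUBIC))
E
```

```text
clock: 6.28
position: [0.5249, 0.0505, 0.2171]
orientation: [[-0.99, -0.14, 0.001], [-0.14, 0.99, 0.001], [-0.001, 0.001, -1.0]]
ft_force: [1.8, 1.1, 0.1]
width: 0.158
[0.52486393 0.05049655 0.2170564 ] [1.78185707 1.14222038 0.13029255] [ 0.31567423 -0.19442662 -0.05635049] 0.15843149142463173
```

View pics/wrist3c.png

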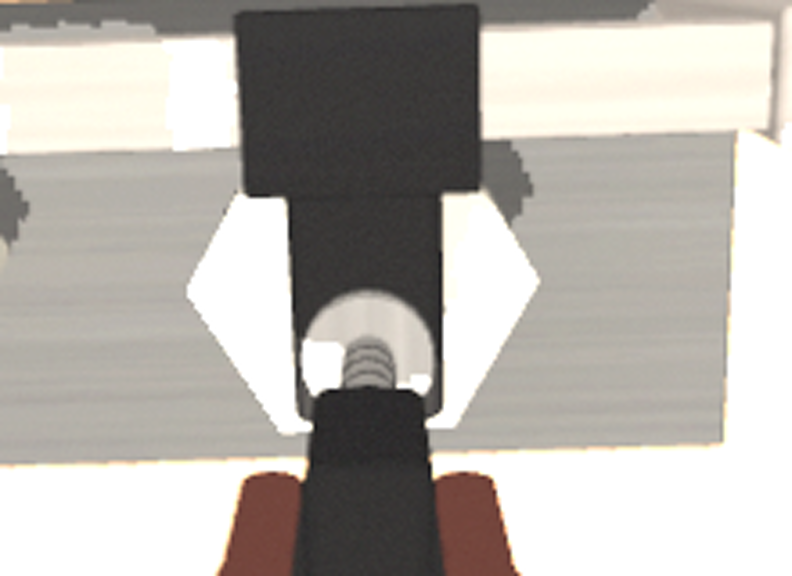

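View pics/side3c.png

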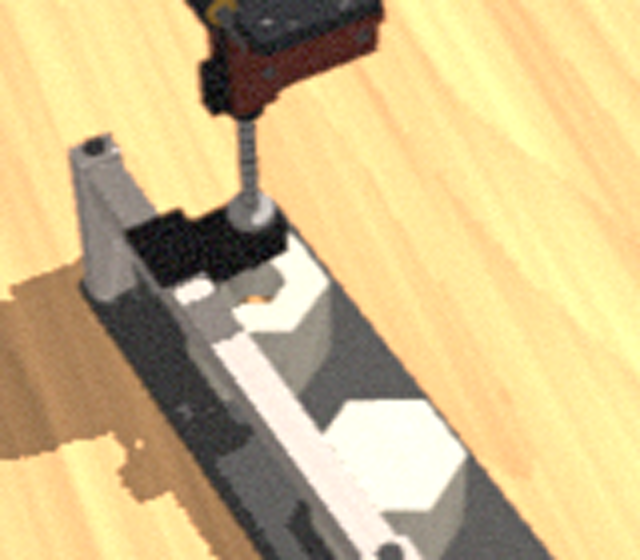

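Run:
```python
from h import *
s=state();c=calibration("wrist");M=np.eye(4);M[:3,:3]=s["orientation"];M[:3,3]=s["position"];M=M@np.array(c["T_tool_cam"])
cc=dict(K=c["K"],orientation=M[:3,:3],xyz=M[:3,3])
W=lambda u,v,z:ray("w",(220+u/3.6,140+v/3.6),z,cc)
l=W(187,292,.072);r=W(540,282,.072);print("block",(l+r)/2,np.linalg.norm(l-r)*1000,"collar",W(367,357,.131))
S3=lambda u,v:(240+u/4,200+v/4)
print("side collar",ray("side",S3(251,210),.131))
print(s["position"],s["ft_force"])
```

```text
block [0.52582841 0.05087321 0.072     ] 81.75056440231991 collar [0.52508209 0.05148467 0.131     ]
side collar [0.52484074 0.04792949 0.131     ]
[0.5248681  0.05043395 0.21705805] [1.08915819 2.95558377 0.26624877]
```

```bash
python3 -m crank '[[[0,0,0.08],[0,0,0]],[[0,0,0.16],[0,0,0]],[[0,0,0.24],[0,0,0]],[[0,0,0.32],[0,0,0]],[[0,0,0.4],[0,0,0]],[[0,0,0.48],[0,0,0]],[[0,0,0.56],[0,0,0]],[[0,0,0.62],[0,0,0]],[[0,0,0.63],[0,0,0]]]' - 30; python3 -c "
from h import *
s=state();print(s['position'],s['ft_force'],s['ft_torque'],s['width'])"
```

```text
clock: 7.55
position: [0.5249, 0.0505, 0.1917]
orientation: [[-0.99, -0.14, 0.001], [-0.14, 0.99, 0.001], [-0.001, 0.001, -1.0]]
ft_force: [-0.3, 2.3, 3.6]
width: 0.16
[0.52487754 0.05047599 0.19168075] [-0.28205599  2.28345531  3.55382255] [ 0.44437816 -0.00288319 -0.08566246] 0.15996563327723687
```

```bash
python3 -m crank '[[[0,0,0.025],[0,0,0]],[[0,0,0.05],[0,0,0]]]'
```

```text
clock: 7.8
position: [0.5249, 0.0505, 0.1897]
orientation: [[-0.99, -0.14, 0.001], [-0.14, 0.99, 0.001], [-0.001, 0.001, -1.0]]
ft_force: [-0.4, 1.1, 4.4]
width: 0.157
```

```bash
python3 -m crank '[[[0,0,0.025],[0,0,0]],[[0,0,0.05],[0,0,0]]]'
```

```text
clock: 8.05
position: [0.5249, 0.0505, 0.1876]
orientation: [[-0.99, -0.14, 0.001], [-0.14, 0.99, 0.001], [-0.001, 0.001, -1.0]]
ft_force: [0.0, 0.9, 3.6]
width: 0.159
```

```bash
python3 -m crank '[[[0,0,0.025],[0,0,0]],[[0,0,0.025],[0,0,0]]]'|grep -E 'pos|force';python3 -m crank '[[[0,0,0.025],[0,0,0]],[[0,0,0.025],[0,0,0]]]'|grep -E 'pos|force'
```

```text
position: [0.5249, 0.0505, 0.1865]
ft_force: [0.6, 1.6, 1.3]
position: [0.5249, 0.0505, 0.1853]
ft_force: [0.6, 1.2, 1.6]
```

```bash
sleep 1; python3 -c "from h import *; print(state()['ft_force'])"
```

```text
[0.63491257 1.20868121 1.64113845]
```

```bash
for i in 1; do :; done; python3 -m crank '[[[0,0,0.025],[0,0,0]]]'|grep -E 'pos|force';python3 -m crank '[[[0,0,0.025],[0,0,0]]]'|grep -E 'pos|force'
```

```text
position: [0.5249, 0.0505, 0.1844]
ft_force: [0.0, 2.2, 3.8]
position: [0.5249, 0.0505, 0.1833]
ft_force: [0.0, 2.0, 3.2]
```

```bash
python3 -m crank '[[[0,0,0.025],[0,0,0]]]'|grep -E 'pos|force'
```

```text
position: [0.5249, 0.0505, 0.1823]
ft_force: [-0.2, 1.0, 3.5]
```

```bash
python3 -m crank '[[[0,0,0.025],[0,0,0]]]'|grep -E 'pos|force';python3 -m crank '[[[0,0,0.025],[0,0,0]]]'|grep -E 'pos|force'
```

```text
position: [0.5249, 0.0505, 0.1813]
ft_force: [-0.8, 1.3, 3.5]
position: [0.5249, 0.0505, 0.1802]
ft_force: [-0.1, 1.6, 3.3]
```

```bash
python3 -m crank '[[[0,0,0.025],[0,0,0]]]'|grep -E 'pos|force'
```

```text
position: [0.5249, 0.0505, 0.1791]
ft_force: [-0.8, 1.5, 3.7]
```

```bash
python3 -m crank '[[[0,0,0.025],[0,0,0]]]'|grep -E 'pos|force';python3 -m crank '[[[0,0,0.025],[0,0,0]]]'|grep -E 'pos|force'
```

```text
position: [0.5249, 0.0505, 0.178]
ft_force: [0.2, 2.1, 3.4]
position: [0.5249, 0.0505, 0.177]
ft_force: [-0.5, 1.7, 3.2]
```

```bash
python3 -m crank '[[[0,0,0.025],[0,0,0]]]'|grep -E 'pos|force';python3 -m crank '[[[0,0,0.025],[0,0,0]]]'|grep -E 'pos|force'
```

```text
position: [0.5249, 0.0505, 0.1759]
ft_force: [0.2, 0.6, 5.5]
position: [0.525, 0.0505, 0.1752]
ft_force: [-2.1, 1.9, 8.3]
```

```bash
python3 -m crank '[[[0,0,0.005],[0,0,0]],[[0,0,0.005],[0,0,0]]]'; python3 -c "
from h import *
s=state();print(s['position'],s['ft_force'],s['ft_torque'],s['joint_positions'])"
```

```text
clock: 10.05
position: [0.5249, 0.0505, 0.1751]
orientation: [[-0.99, -0.14, 0.001], [-0.14, 0.99, 0.001], [-0.001, 0.001, -1.0]]
ft_force: [-0.3, 1.8, 5.6]
width: 0.156
[0.5249254  0.05046171 0.17509491] [-0.27387139  1.8254839   5.5564756 ] [ 0.33462695  0.21911713 -0.04476706] [-28.90070123  17.31395635  22.4215455  109.46974037  -8.05390536
  54.65739768  95.33020433]
```

```bash
python3 -m crank '[[[0,0,0.004],[0,0,0.6]],[[0,0,0.004],[0,0,1.2]],[[0,0,0.004],[0,0,1.8]],[[0,0,0.004],[0,0,2.4]],[[0,0,0.004],[0,0,3.0]],[[0,0,0.004],[0,0,3.6]],[[0,0,0.004],[0,0,3.6]]]' - 40; python3 -c "
from h import *
s=state();R=s['orientation'];print(s['position'],s['ft_force'],s['ft_torque'],np.degrees(np.arctan2(R[1,1],R[0,1])))"
```

```text
clock: 10.92
position: [0.5249, 0.0503, 0.1751]
orientation: [[-0.935, 0.355, 0.001], [0.355, 0.935, 0.001], [-0.001, 0.001, -1.0]]
ft_force: [-0.7, 0.8, 5.0]
width: 0.157
[0.52494096 0.05034913 0.17510024] [-0.71169634  0.76961411  5.03453911] [ 0.13045182  0.26592478 -0.06382728] 69.19325789492441
```

```bash
python3 -m crank '[[[0,0,0.004],[0,0,0.6]],[[0,0,0.004],[0,0,1.2]],[[0,0,0.004],[0,0,1.8]],[[0,0,0.004],[0,0,2.4]],[[0,0,0.004],[0,0,3.0]],[[0,0,0.004],[0,0,3.6]],[[0,0,0.004],[0,0,4.2]],[[0,0,0.004],[0,0,4.7]],[[0,0,0.004],[0,0,5.0]],[[0,0,0.004],[0,0,5.0]]]' - 40; python3 -c "
from h import *
s=state();R=s['orientation'];print(s['position'],s['ft_force'],s['ft_torque'],np.degrees(np.arctan2(R[1,1],R[0,1])))"
```

```text
clock: 12.18
position: [0.5249, 0.0502, 0.1751]
orientation: [[-0.487, 0.873, 0.001], [0.873, 0.487, 0.001], [0.0, 0.001, -1.0]]
ft_force: [-1.4, 1.5, 6.6]
width: 0.155
[0.52485164 0.05019268 0.17511033] [-1.36184806  1.46565292  6.55323658] [ 0.1044236   0.3298094  -0.05366773] 29.16075215164196
```

Nearly at the stop, so I'll go a few degrees further and watch the moment.

```bash
python3 -m crank '[[[0,0,0.003],[0,0,0.15]],[[0,0,0.003],[0,0,0.3]],[[0,0,0.003],[0,0,0.4]]]' - 40; python3 -c "
from h import *
s=state();R=s['orientation'];print(s['position'],s['ft_force'],s['ft_torque'],np.degrees(np.arctan2(R[1,1],R[0,1])))"
```

```text
clock: 12.55
position: [0.5248, 0.0502, 0.1751]
orientation: [[-0.439, 0.898, 0.001], [0.898, 0.439, 0.0], [-0.0, 0.001, -1.0]]
ft_force: [-0.9, 0.7, 5.8]
width: 0.157
[0.52482117 0.0501913  0.17512153] [-0.90280919  0.73502786  5.83440675] [0.11063312 0.24872457 0.79257941] 26.0449324281228
```

```bash
python3 -m crank '[[[0,0,0],[0,0,-0.2]],[[0,0,0],[0,0,-0.2]]]' - 40; python3 -c "
from h import *
s=state();print(s['ft_force'],s['ft_torque'])"; python3 -m crank '[[[0,0,0],[0,0,0]],[[0,0,0],[0,0,0]],[[0,0,0],[0,0,0]],[[0,0,0],[0,0,0]],[[0,0,0],[0,0,0]],[[0,0,0],[0,0,0]]]' 0.5 40
```

```text
clock: 12.8
position: [0.5248, 0.0502, 0.1751]
orientation: [[-0.465, 0.886, 0.001], [0.886, 0.465, 0.0], [-0.0, 0.001, -1.0]]
ft_force: [-1.1, 0.5, 3.9]
width: 0.159
[-1.05148374  0.54247296  3.85884282] [0.22378352 0.06890791 0.36101656]
clock: 13.55
position: [0.5248, 0.0502, 0.1751]
orientation: [[-0.465, 0.886, 0.001], [0.886, 0.465, 0.0], [-0.0, 0.001, -1.0]]
ft_force: [0.1, -0.5, -0.0]
width: 0.742
```

Released, with the forces at zero. I'll rise straight up and look.

```bash
python3 -m crank '[[[0,0,-0.5],[0,0,0]],[[0,0,-1.2],[0,0,0]],[[0,0,-2.2],[0,0,0]],[[0,0,-3.2],[0,0,0]],[[0,0,-4],[0,0,0]],[[0,0,-4],[0,0,0]],[[0,0,-4],[0,0,0]]]' 0.5
python3 - <<'E'
from h import *
ims={}
for n in("wrist","side","top"):
    im=read_camera(n)[:,:,::-1];cv2.imwrite(f"pics/{n}4.png",im);ims[n]=im
a=ims["side"][200:340,240:400]; b=ims["wrist"][80:400,160:480]
cv2.imwrite("pics/c4.png",cv2.convertScaleAbs(np.hstack([cv2.resize(a,(400,350)),cv2.resize(b,(350,350))]),alpha=1.6,beta=15))
E
```

```text
clock: 14.42
position: [0.5243, 0.0503, 0.3344]
orientation: [[-0.465, 0.885, -0.0], [0.885, 0.465, 0.0], [0.0, -0.0, -1.0]]
ft_force: [-0.4, 0.6, -0.9]
width: 0.749
```

View pics/c4.png

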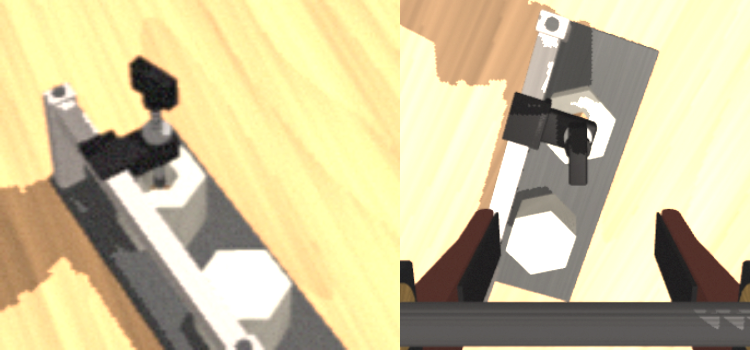

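View pics/wrist4.png

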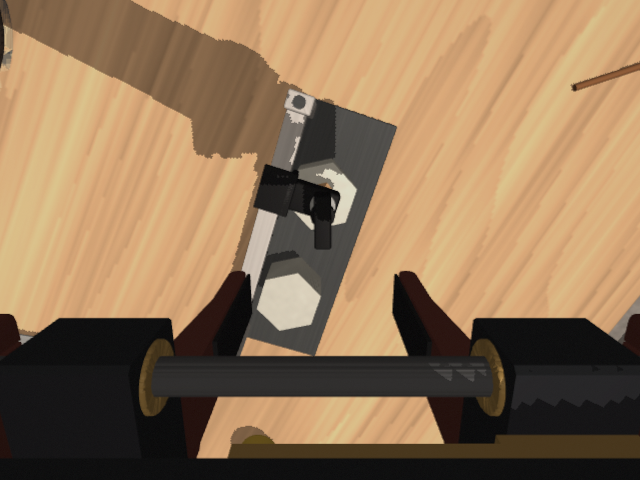

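```bash
python3 -c "
from h import *
for z in (.18,.185,.19,.225): print(z,proj('side',[.5249,.0503,z]))
s=state();print(s['clock'],s['ft_force'])"
```

```text
0.18 [301.47640854 235.63777279]
0.185 [301.37853249 233.94486082]
0.19 [301.28008356 232.24204013]
0.225 [300.57446922 220.03739067]
14.575 [ 0.94191017 -0.18083586  0.1204677 ]
```

The knob grip sits at about z = 0.187 m, so the probe stayed down. The bar is turned about 72° and the blocks haven't shifted. Handing in.

```bash
python3 -c "
from plant import *
print(close_job())"
```

```text
the job is handed in; nothing more can be done
None
```

The probe is down on the pocket's bottom and locked, and I handed the job in at about 14.6 s. The system gives no verdict, so the result rests on my own checks.

- **Positioning:** I gripped the knob bar and slid the carriage about 71 mm until the probe stood over the pocket. From the pictures it was within about 2 mm of the pocket's centre.
- **Lowering:** I pushed the probe down about 42 mm in total, the last part in 1 mm steps. The vertical force rose from about 3.5 N in air to 5.5 N and then 8.3 N, so the tip was bearing on the bottom with roughly 5 N.
- **Locking:** I turned the knob clockwise until the moment jumped from about 0 to 0.8 N m, which means it hit the stop. The bar then stood at about 72°, or 1.26 rad (the stop is at 1.25). I eased back 1.6°, let go and rose clear.
- **After release:** The force reading was about zero. In the side view the knob grip stood at about z = 0.187 m, which matches the lowered probe. The blocks looked unmoved. Nothing I checked disagreed beyond 2–3 mm of camera error.
- **Depth:** The pocket is roughly 28–35 mm deep. I can't state it more exactly, because the probe could have started anywhere between 0 and 6 mm down and I did not measure that.
- **Not measured directly:** I had no reading of the tip's force after letting go. I infer it is still bearing on the bottom because the probe stayed down and the tip's spring was compressed about 1 mm when it was locked.

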